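# Bed the pottery finds in their foam cradles

## Robot

A 6-joint arm with a two-finger parallel gripper is mounted at the origin on the work surface. World frame = base frame: x ahead of the robot, y to its left, z up, the work surface at z = 0. Lengths are in m, angles in rad, forces in N, time in s.
With the tool pointing down it reaches from about 0.3 to 0.875 m from the base axis. Payload 6.4 kg.
Tool frame: the origin (TCP) lies at the very end of the fingers, on their centre line; the grasp point (between the pads) lies 19 mm behind it; z points along the fingers, y is the line along which they close (so a half turn about z gives the same grasp; the last joint's range is limited). The gripper opens to 85 mm and grips with 20 to 120 N. Pads are 22 mm wide; open, the fingers measure 114 mm over their backs; the gripper's body (76 mm by 85 mm) begins 54 mm behind the grasp point. The pads swing forward as they close: fully open they stand 13 mm farther back than shut.
Start: joints at [1.056, 0.181, 1.607, -0, 1.354, -0.206], TCP at [0.175, 0.548, 0.231] pointing down, gripper open.
Joint ranges: [-2.99, 2.99], [-0.89, 2.07], [0.3, 2.58], [-1.14, 4.28], [0, 2.63], [-3.12, 3.12]. Speed limits (rad/s): [2.57, 2.57, 3.01, 3.14, 3.14, 3.14].

## Interface

Orientations are given as a unit quaternion [w, x, y, z].
In Python, from bench import ctrl gives the robot as it stands.
- The arm moves only by the tool jog_arm, never from a script. Its argument "series" is a list that holds one entry, the list of rows, each a list of 7 numbers: the shift along the tool's x, y, z in mm, then the turn, a rotation vector about the tool's x, y, z in rad, then the finger opening in mm, from 0 to 85.4. In form: [[[tx, ty, tz, rx, ry, rz, gripper], ...]]. A call has exactly 10 rows; each row shifts and turns the commanded pose from where the row before left it, along the tool's axes as they then stand; what a row does not reach is not made up. A row lasts 1/10 s, in which the tool goes at most 50 mm and 8.59 degrees, less where a joint would pass 70% of its speed; a pose out of reach is approached as far as the arm can. A call with a gripper value outside its range is refused whole. The fingers move at their own pace and stop on an object; the grip force is fixed at half the most. Time passes only in rows, so rows that do not move let the fingers close, or fill a call up. It gives the time, the measured TCP pose, the force, the opening and the grip force at its end, in the units of the state.
- ctrl.get_obs(): the state, without advancing time (a new reading comes with each control period).
- ctrl.camera(name): name is "side" or "top" or "wrist"; returns a dict with "frame" (384x512x3 uint8, blue, green, red), "z_map" (384x512 float32, m along the optical axis (not along the pixel's ray), 0 where there is no reading), "fx", "fy", "cx", "cy" (pixels), "xyz" and "rotation" of the camera in the world. Camera axes: x right, y down, z forward; pixel columns grow to the right and rows downward; lengths in m; the calibration is good to about 2 mm. A picture is of the moment at which its call begins.
- ctrl.hand_in(): hands the job in; it is judged then, once.
The state is a dict: "time_s": time; "q": joint angles; "dq": joint speeds; "joint_efforts": joint torques, N m; "eef_pos": TCP position; "eef_rot": TCP orientation; "wrist_force": force on the tool from outside, world axes, zero at the start; "torque": the same for the moment, N m; "opening": opening from 0.0 (shut) to 1.0 (fully open); "grasp_force": force on a finger pad.
Only numpy, scipy, OpenCV 4.12 (cv2) and the standard library are available. Lean on these libraries where they do the work, as an engineer would, in place of code of your own. Each camera call takes 0.05 s, during which the arm holds its last target. There are 200 camera calls.

## Task

Four excavated finds (a terracotta lid, a small grey bottle, a dark square loom weight and a buff amphora handle) lie among four foam cradles. Put each find, the right way up as it lies now, into the cradle whose cut-out matches its outline, fully down on the floor of the recess, and let go of it. They are fragile, so set them down gently without dropping any, and leave the pan of sherds and the grey jar where they are.

Things in the scene. Friction and masses are not known exactly. Their poses are not given: they have to be found in the camera images.
- lid: Terracotta pot lid lying flat, knob up: a round disc 80 mm across, 10 mm thick at the rim, rising to 20 mm at the middle, with a 20 mm thick neck from 20 to 30 mm height and an upright round knob 28 mm across from 30 to 57 mm height. 0.16 kg. Origin: centre of its underside; z up. Can be gripped by the knob.
- bottle: Small mid-grey clay bottle standing upright: round foot 42 mm across, belly 48 mm across at 30 mm height, narrowing by 54 mm height to a straight neck 24 mm across (54 to 88 mm), then a rim 32 mm across up to 94 mm, with a black mouth. 0.13 kg. Origin: centre of its underside; z up. Can be gripped by the neck.
- weight: Dark, almost black, fired-clay loom weight standing upright: a square block with a 52 x 52 mm foot tapering to 44 x 44 mm at the top, 72 mm high, with a small pale spot on top. 0.25 kg. Origin: centre of its underside; x and y across its faces, z up. Can be gripped across its width, square to its faces.
- handle: Broken-off amphora handle of buff (pale orange-tan) clay lying on its two ends as a low arch: 120 mm long, 28 mm wide, 20 mm thick ends; the level middle part (38 mm long) lies from 12 to 34 mm height. 0.12 kg. Origin: centre of its footprint at the height of its underside; x along its length, y across its width, z up. Can be gripped across its width at the middle.
- lid_cradle: Cradle for the lid. Fixed dark foam block 120 x 120 mm, 20 mm high, with a 12 mm deep round, 96 mm wide recess in the middle of its top, its floor (pale grey) 8 mm above the block's underside; the recess is about 8 mm larger than the find on every side. Origin: centre of the underside; z up.
- bottle_cradle: Cradle for the bottle. Fixed dark foam block 100 x 100 mm, 20 mm high, with a 12 mm deep round, 62 mm wide recess in the middle of its top, its floor (pale grey) 8 mm above the block's underside; the recess is about 8 mm larger than the find on every side. Origin: centre of the underside; z up.
- weight_cradle: Cradle for the loom weight. Fixed dark foam block 100 x 100 mm, 20 mm high, with a 12 mm deep square, 68 x 68 mm, recess in the middle of its top, its floor (pale grey) 8 mm above the block's underside; the recess is about 8 mm larger than the find on every side. Origin: centre of the underside; z up; x and y along the recess's sides.
- handle_cradle: Cradle for the handle. Fixed dark foam block 164 x 80 mm, 20 mm high, with a 12 mm deep oblong, 136 x 44 mm, recess in the middle of its top, its floor (pale grey) 8 mm above the block's underside; the recess is about 8 mm larger than the find on every side. Origin: centre of the underside; z up; x along the recess's length.
- pan: Bystander: round aluminium pan heaped with small sherds, 164 mm across, about 45 mm high, to the robot's left of the work. Origin: centre of its underside.
- jar: Bystander: round grey jar with a pale band, 116 mm across, 130 mm high, to the robot's right of the work. Origin: centre of its underside.
There are look-alikes about, which are no part of the job. There is more than one size of the handle; the one meant has the size given above.

How it is judged:
At the end, for the whole second after the job is handed in: Each of the four finds stands in its own cradle's recess: centre within 13 mm of the cradle's centre, underside within about 3.5 mm of the recess floor (8 mm above the table), within 0.12 rad of upright, the handle along its slot within 0.2 rad; all released and at rest (horizontal distance between lid and lid_cradle below 0.013 m and z of lid in the frame of lid_cradle between 0.004 and 0.0115 m and angle between each of lid, bottle, weight, handle's own z axis and vertical below 0.12 rad and linear speed of each of lid, bottle, weight, handle below 0.02 m/s and angular speed of each of lid, bottle, weight, handle below 0.2 rad/s and contact force between each of lid, bottle, weight, handle and the fingers below 0.1 N and horizontal distance between bottle and bottle_cradle below 0.013 m and z of bottle in the frame of bottle_cradle between 0.004 and 0.0115 m and horizontal distance between weight and weight_cradle below 0.013 m and z of weight in the frame of weight_cradle between 0.004 and 0.0115 m and horizontal distance between handle and handle_cradle below 0.013 m and z of handle in the frame of handle_cradle between 0.004 and 0.0115 m and angle between the x axis of handle and the x axis of handle_cradle, either way round below 0.2 rad); the robot touches nothing.
It fails at once if a find is dropped or thrown: it moves faster than 0.6 m/s with no finger touching it (a free fall of about 2 cm) ((contact force between lid and the fingers below 0.05 N and linear speed of lid above 0.6 m/s) or (contact force between bottle and the fingers below 0.05 N and linear speed of bottle above 0.6 m/s) or (contact force between weight and the fingers below 0.05 N and linear speed of weight above 0.6 m/s) or (contact force between handle and the fingers below 0.05 N and linear speed of handle above 0.6 m/s)).
It fails at once if the pan is pushed more than 15 mm or tipped (distance of pan from where it was at the start of the episode above 0.015 m or angle between pan's own z axis and vertical above 0.2 rad).
It fails at once if the jar is pushed more than 15 mm or tipped (distance of jar from where it was at the start of the episode above 0.015 m or angle between jar's own z axis and vertical above 0.2 rad).
It also fails if it takes over 112 s, if anything falls off the work surface, if the arm or the gripper's body presses on something with over 40 N, if the wrist force passes 120 N, or if a joint passes its speed limit or range.

## Working session

There is one attempt and no reset: what is moved stays moved. The work goes in short steps, Python scripts to look and compute and a tool call to move; the robot and the scene stay as the last step left them, time stands still between calls to the robot, and variables do not carry over. Pictures are saved under pics/ and viewed, at most 14 in all, crops included, and the job is handed in when it is done.

Besides the shell and the picture viewer there is one more tool, called after "Call:" by a JSON object that holds its "method" and its "body", one argument or row to a line. jog_arm: Moves the arm, as the interface text tells. Its arguments: {"type":"object","properties":{"series":{"type":"array"}},"required":["series"]}

```bash
ls; mkdir -p pics; cat > h.py <<'E'
import numpy as np,cv2
from bench import ctrl
def shot(n,f=None):
    c=ctrl.camera(n)
    if f: cv2.imwrite('pics/'+f,c['frame'])
    return c
def ray(c,u,v,z):
    R=np.array(c['rotation']);R=R if R.shape==(3,3) else None
    d=R@np.array([(u-c['cx'])/c['fx'],(v-c['cy'])/c['fy'],1.]);p=np.array(c['xyz'])
    return p+d*(z-p[2])/d[2]
def cloud(c):
    v,u=np.mgrid[:384,:512];z=c['z_map']
    P=np.stack([(u-c['cx'])/c['fx']*z,(v-c['cy'])/c['fy']*z,z],-1)
    return P@np.array(c['rotation']).T+np.array(c['xyz'])
E
python3 - <<'E'
from h import *
o=ctrl.get_obs();print(o)
for n in('top','side','wrist'):
    c=shot(n,n+'0.png');print(n,{k:c[k] for k in c if k not in('frame','z_map')})
E
```

```text
pics
{'time_s': 0.0, 'q': array([ 1.05574569e+00,  1.81526616e-01,  1.60801177e+00,  1.06058691e-05,
        1.35379445e+00, -2.06312126e-01]), 'dq': array([3.95201928e-04, 2.00716174e-06, 6.31835875e-04, 1.51693733e-03,
       4.21842622e-04, 4.19978603e-04]), 'joint_efforts': array([ 7.24280744e-05, -4.44870615e+01, -3.51334870e+01, -2.16390004e-04,
        8.99769890e-03,  2.82054572e-06]), 'eef_pos': array([0.1744273 , 0.54732704, 0.23039045]), 'eef_rot': array([-3.11909642e-04,  1.53757962e-01,  9.88108158e-01, -8.12278565e-04]), 'wrist_force': array([-0.4342388 , -0.44034334, -0.06781075]), 'torque': array([0.0016578 , 0.01963555, 0.01293336]), 'grasp_force': 0.0, 'opening': 0.9995807637992405}
top {'fx': 481.5522531922656, 'fy': 481.5522531922656, 'cx': 262.60392461843514, 'cy': 186.0212414440413, 'xyz': array([ 0.29661252, -0.01682247,  1.44027328]), 'rotation': array([ 0.04504754, -0.69922006,  0.71214148, -0.04377831])}
side {'fx': 470.48377885859463, 'fy': 470.48377885859463, 'cx': 250.69275447601026, 'cy': 191.48875037543155, 'xyz': array([-0.62384528, -1.0270095 ,  0.86429148]), 'rotation': array([-0.46727423,  0.79012841, -0.34340335,  0.19855987])}
wrist {'fx': 286.83590270459865, 'fy': 286.83590270459865, 'cx': 248.44644790328965, 'cy': 187.63718867480688, 'xyz': array([0.10339154, 0.57135337, 0.37243426]), 'rotation': array([0.12054229, 0.79847268, 0.58329462, 0.08762604])}
```

View pics/top0.png

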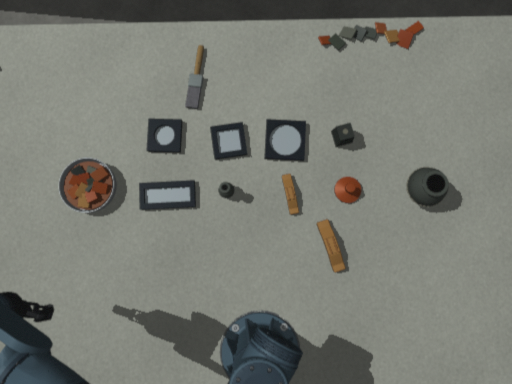

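View pics/side0.png

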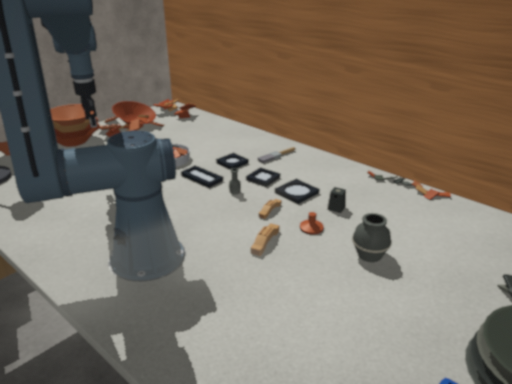

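The top view shows the lid at (348,190), bottle at (227,190), weight at (344,135), and the short handle (about 40 px, which is 120 mm) at (290,194). The handle at (331,246) is the longer look-alike. The cradles are at (165,135) bottle, (229,141) weight, (286,140) lid and (168,195) handle. The pan is at (88,186) and the jar at (430,187).

```bash
cat > h.py <<'E'
import numpy as np,cv2
from scipy.spatial.transform import Rotation as Ro
from bench import ctrl
def shot(n,f=None):
    c=ctrl.camera(n)
    q=c['rotation'];c['R']=Ro.from_quat([q[1],q[2],q[3],q[0]]).as_matrix()
    if f: cv2.imwrite('pics/'+f,c['frame'])
    return c
def ray(c,u,v,z):
    d=c['R']@np.array([(u-c['cx'])/c['fx'],(v-c['cy'])/c['fy'],1.]);p=np.array(c['xyz'])
    return p+d*(z-p[2])/d[2]
def cloud(c):
    v,u=np.mgrid[:384,:512];z=c['z_map']
    P=np.stack([(u-c['cx'])/c['fx']*z,(v-c['cy'])/c['fy']*z,z],-1)
    return P@c['R'].T+np.array(c['xyz'])
def rect(c,m,z):
    """largest blob of mask -> world centre, long-axis yaw, sizes at height z"""
    n,l,s,_=cv2.connectedComponentsWithStats(m.astype(np.uint8))
    i=1+np.argmax(s[1:,4]);cs,_=cv2.findContours((l==i).astype(np.uint8),cv2.RETR_EXTERNAL,cv2.CHAIN_APPROX_NONE)
    W=np.array([ray(c,*p,z)[:2] for p in cs[0][:,0]])
    (x,y),(w,h),a=cv2.minAreaRect((W*1000).astype(np.float32))
    if h>w: w,h,a=h,w,a+90
    return np.round([x,y,w,h],1),round((a+90)%180-90,1)
E
cat > m.py <<'E'
from h import *
c=shot('top');P=cloud(c);f=c['frame'].astype(int);g=f.sum(2)/3
def win(u,v,r,r2=None):
    m=np.zeros((384,512),bool);r2=r2 or r;m[v-r2:v+r2+1,u-r:u+r+1]=1;return m
for n,u,v,r,r2 in(('bot',165,135,24,24),('wei',229,141,24,24),('lid',286,140,26,26),('han',168,195,34,20)):
    w=win(u,v,r,r2)
    print(n,'floor',rect(c,w&(g>130)&cv2.erode((w&(P[...,2]<.03)).astype(np.uint8),None).astype(bool)&(win(u,v,r-8 if n!='lid' else 19,r2-8 if n!='lid' else 19)),.008),'block',rect(c,w&(g<75),.02))
R=f[...,2]-f[...,0]
print('handle',rect(c,win(290,194,15,25)&(R>55),.03),'big',rect(c,win(331,246,20,32)&(R>55),.03))
for n,u,v,z0,z1 in(('lid',348,188,.045,.07),('bottle',227,188,.085,.11),('weight',344,133,.062,.085),('pan',88,186,.02,.1),('jar',430,187,.1,.15)):
    r=32 if n in('pan','jar') else 15
    m=win(u,v,r)&(P[...,2]>z0)&(P[...,2]<z1)
    q=P[m];print(n,m.sum(),np.median(q[:,2]).round(4),(q[:,:2].mean(0)*1000).round(1),rect(c,m,np.median(q[:,2])))
E
python3 m.py; python3 -c "
import cv2;i=cv2.imread('pics/top0.png')[105:225,135:375];cv2.imwrite('pics/c.png',cv2.resize(i,None,fx=3.3,fy=3.3,interpolation=cv2.INTER_CUBIC))"
```

```text
bot floor (array([639.5, 277.9,  49.7,  48.8]), -1.1) block (array([634.3, 272.3, 112.6, 104.5]), 87.2)
wei floor (array([618.7,  82.9,  59.1,  57.9]), -82.7) block (array([614.6,  79. , 109.1, 106.5]), -82.8)
lid floor (array([617.1, -87.9,  81.9,  80.6]), 88.4) block (array([613.8, -90.1, 127.7, 125.2]), 86.0)
han floor (array([456.1, 267.9, 125.1,  37.4]), -87.9) block (array([453.6, 262.2, 173.1,  83.7]), -88.6)
handle (array([451.2, -96.2, 116.1,  26.7]), 10.9) big (array([ 298.1, -211.8,  149. ,   35.8]), 17.6)
lid 71 0.0565 [ 460.9 -268.3] (array([ 461.1, -267.3,   26.2,   23.3]), 88.9)
bottle 99 0.0944 [464.4  92.5] (array([464.5,  92.8,  31.2,  28.2]), -0.5)
weight 243 0.0718 [ 623.5 -257.2] (array([ 622.8, -256.3,   47.3,   46.9]), -75.9)
pan 2289 0.0365 [486.5 503.2] (array([487.2, 502.3, 167.5, 160.2]), 88.9)
jar 698 0.1291 [ 458.9 -483.4] (array([ 457.2, -480.5,   84.1,   83.3]), -26.0)
```

View pics/c.png

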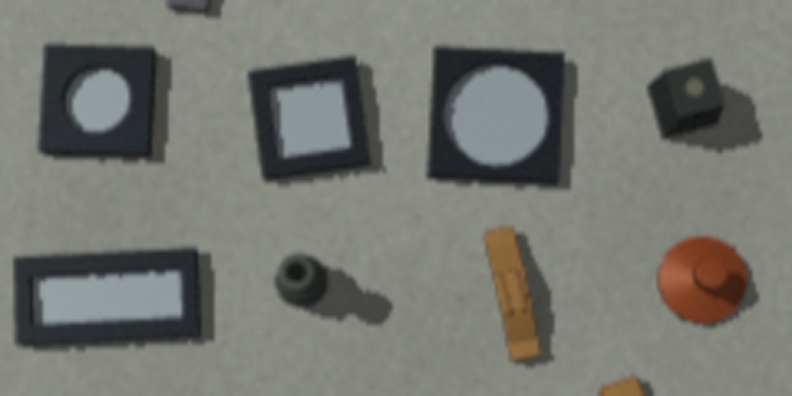

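The crop confirms this: the cradle outlines are clear, but shadows on the left of the recesses and to the right of the blocks bias the colour masks. I'll redo the cradle centres from depth.

```bash
cat > m2.py <<'E'
from h import *
c=shot('top');P=cloud(c);z=P[...,2]
print('table z',np.median(z[150:160,250:262]),np.median(z[220:240,200:240]),np.median(z[120:130,200:205]))
for n,u,v,r,r2 in(('bot',165,135,24,24),('wei',229,141,24,24),('lid',286,140,26,26),('han',168,195,34,20)):
    w=np.zeros(z.shape,bool);w[v-r2:v+r2+1,u-r:u+r+1]=1
    z0=.0
    top=w&(z>.015)&(z<.03); print(n,rect(c,top,.02))
    k=cv2.morphologyEx(top.astype(np.uint8),cv2.MORPH_OPEN,np.ones((2,2)))
    cs,h=cv2.findContours(k,cv2.RETR_CCOMP,cv2.CHAIN_APPROX_NONE)
    hol=[x for x,y in zip(cs,h[0]) if y[3]>=0 and len(x)>20]
    for x in hol:
        m=np.zeros(z.shape,np.uint8);cv2.drawContours(m,[x],-1,1,-1);print('   hole',rect(c,m,.02))
w=np.zeros(z.shape,bool);w[160:228,275:305]=1
print('handle',rect(c,w&(z>.01),.02),rect(c,w&(z>.028),.034))
w=np.zeros(z.shape,bool);w[172:210,328:370]=1
print('lid disc',rect(c,w&(z>.007),.01))
E
python3 m2.py
```

```text
table z 0.00041481135081722353 0.0004063594430572248 0.0008469418969104803
bot (array([636.4, 279.5, 101.4, 101.4]), 87.4)
   hole (array([630.5, 275.5,  74.2,  68.1]), 44.0)
wei (array([616.4,  85.6, 101.3,  99.7]), 7.2)
   hole (array([613.2,  84.3,  87.4,  76.7]), 89.3)
lid (array([615.8, -85.3, 121.5, 119.9]), -4.0)
   hole (array([612.9, -88. , 100. ,  97.7]), 51.2)
han (array([455.2, 269.6, 165. ,  80.4]), -88.1)
   hole (array([451.6, 268. , 142.5,  59.7]), 88.9)
handle (array([451.7, -96.8, 122.6,  29.7]), 10.8) (array([453.4, -95.8,  70.6,  27.7]), 9.9)
lid disc (array([ 460.9, -269.4,   79.4,   77.6]), -46.6)
```

Call:
{"method": "jog_arm", "body": {
  "series": [
    [[0, 0, 0, 0, 0, -0.1, 60], [0, 0, 0, 0, 0, -0.105, 60], [0, 0, 0, 0, 0, -0.104, 60], [-15, -20, 0, 0, 0, 0, 60], [-25, -38, 0, 0, 0, 0, 60], [-25, -38, 0, 0, 0, 0, 60], [-25, -38, 0, 0, 0, 0, 60], [-25, -38, 0, 0, 0, 0, 60], [-25, -38, 0, 0, 0, 0, 60], [-25, -38, 0, 0, 0, 0, 60]]
  ]
}}

```text
time_s: 1.25
eef_pos: [0.3404, 0.2983, 0.2314]
eef_rot: [0.0, -0.0, 1.0, 0.0]
wrist_force: [0.5, 0.2, 0.2]
opening: 0.702
grasp_force: 0.0
```

```bash
cat > d.py <<'E'
import sys;from h import *
# d.py x y z psi(deg of tool y): what is left, in tool axes
o=ctrl.get_obs();q=o['eef_rot'];R=Ro.from_quat([q[1],q[2],q[3],q[0]]).as_matrix()
x,y,z,p=map(float,sys.argv[1:5]);a=np.radians(p)
T=np.array([[-np.sin(a),np.cos(a),0],[np.cos(a),np.sin(a),0],[0,0,-1]]).T
T=np.array([[-np.sin(a),np.cos(a),0],[np.cos(a),np.sin(a),0],[0,0,-1]]); T=np.stack([[-np.sin(a)*-1*-1,np.cos(a),0],[np.cos(a),np.sin(a),0],[0,0,-1]],1)
T[:,0]=np.cross(T[:,1],T[:,2])
d=np.array([x,y,z])-o['eef_pos']*1000
print('t',o['time_s'],'pos',(o['eef_pos']*1000).round(1),'psi',np.degrees(np.arctan2(R[1,1],R[0,1])).round(2))
print('shift now-axes',(R.T@d).round(1),'shift target-axes',(T.T@d).round(1),'turn',Ro.from_matrix(R.T@T).as_rotvec().round(4))
E
sed -i '/^T=np.array/d;/^a=/d' d.py; sed -i "s/^T\[:,0\]/T=np.array([[0,np.cos(a),0],[0,np.sin(a),0],[0,0,-1.]]);T[:,0]/" d.py
python3 d.py 464.5 92.5 150 90
```

```text
t 1.25 pos [340.4 298.3 231.4] psi 90.03
shift now-axes [-124.  -205.9   81.4] shift target-axes [-124.1 -205.8   81.4] turn [0.0003 0.0005 0.0006]
```

Call:
{"method": "jog_arm", "body": {
  "series": [
    [[-20, -34, 0, 0, 0, 0, 60], [-20, -34, 0, 0, 0, 0, 60], [-20, -34, 0, 0, 0, 0, 60], [-20, -34, 0, 0, 0, 0, 60], [-20, -34, 0, 0, 0, 0, 60], [-16, -24, 15, 0, 0, 0, 60], [-8, -12, 25, 0, 0, 0, 60], [0, 0, 25, 0, 0, 0, 60], [0, 0, 25, 0, 0, 0, 60], [0, 0, 10, 0, 0, 0, 60]]
  ]
}}

```text
time_s: 2.25
eef_pos: [0.4622, 0.0937, 0.1289]
eef_rot: [-0.002, 0.0, 1.0, 0.0]
wrist_force: [-0.9, 1.6, -0.0]
opening: 0.701
grasp_force: 0.0
```

```bash
python3 d.py 464.5 92.5 51 90; python3 -c "
from h import *
shot('wrist','w1.png')"
```

```text
t 2.25 pos [462.2  93.7 128.9] psi 89.98
shift now-axes [-2.7 -1.2 77.9] shift target-axes [-2.3 -1.2 77.9] turn [ 0.0002 -0.0041 -0.0004]
```

View pics/w1.png

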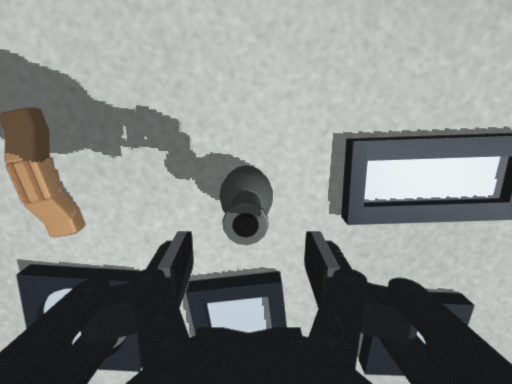

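The wrist view shows the bottle mouth at (245,225), midway between the fingers. I'll descend and grip.

Call:
{"method": "jog_arm", "body": {
  "series": [
    [[-1, -1, 20, 0, 0, 0, 60], [0, 0, 25, 0, 0, 0, 60], [0, 0, 20, 0, 0, 0, 60], [0, 0, 12, 0, 0, 0, 60], [0, 0, 0, 0, 0, 0, 60], [0, 0, 0, 0, 0, 0, 15], [0, 0, 0, 0, 0, 0, 15], [0, 0, 0, 0, 0, 0, 15], [0, 0, 0, 0, 0, 0, 15], [0, 0, 0, 0, 0, 0, 15]]
  ]
}}

```text
time_s: 3.3
eef_pos: [0.4662, 0.0928, 0.0557]
eef_rot: [0.002, -0.0, 1.0, -0.0]
wrist_force: [0.7, -1.4, 6.6]
opening: 0.347
grasp_force: 58.4
```

```bash
python3 d.py 636.4 279.5 130 90
```

```text
t 3.3 pos [466.2  92.8  55.7] psi 90.01
shift now-axes [-170.4  186.6  -73.8] shift target-axes [-170.2  186.7  -74.3] turn [-0.0001  0.003   0.0002]
```

The opening of 29.6 mm is wider than the 24 mm neck, and the tool is being pushed up. The tips have gripped the belly's shoulder, so I'll open, rise a little and grip again.

Call:
{"method": "jog_arm", "body": {
  "series": [
    [[0, 0, 0, 0, 0, 0, 60], [0, 0, 0, 0, 0, 0, 60], [0, 0, 0, 0, 0, 0, 60], [1, 0, -8, 0, 0, 0, 60], [0, 0, 0, 0, 0, 0, 60], [0, 0, 0, 0, 0, 0, 15], [0, 0, 0, 0, 0, 0, 15], [0, 0, 0, 0, 0, 0, 15], [0, 0, 0, 0, 0, 0, 15], [0, 0, 0, 0, 0, 0, 15]]
  ]
}}

```text
time_s: 4.3
eef_pos: [0.4642, 0.0928, 0.0626]
eef_rot: [0.0, -0.0, 1.0, -0.0]
wrist_force: [0.6, -0.5, 5.2]
opening: 0.342
grasp_force: 58.8
```

```bash
python3 d.py 636.4 279.5 130 90; python3 -c "
from h import *
c=shot('side');cv2.imwrite('pics/s1.png',cv2.resize(c['frame'][110:230,160:300],None,fx=5,fy=5))"
```

```text
t 4.3 pos [464.2  92.8  62.6] psi 90.01
shift now-axes [-172.3  186.6  -67.3] shift target-axes [-172.2  186.7  -67.4] turn [-0.0001  0.0007  0.0002]
```

View pics/s1.png

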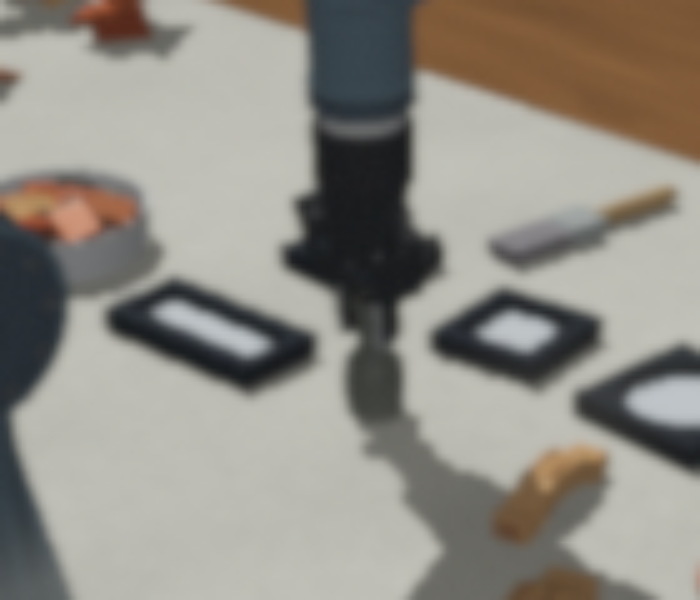

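The side view shows the fingers around the neck at about (370,320), with the belly below and free. The opening reads the same at both heights, so it is a straight-neck grip with an offset in the reading. I'll lift gently.

Call:
{"method": "jog_arm", "body": {
  "series": [
    [[0, 0, -4, 0, 0, 0, 15], [0, 0, -8, 0, 0, 0, 15], [0, 0, -10, 0, 0, 0, 15], [0, 0, -15, 0, 0, 0, 15], [0, 0, -15, 0, 0, 0, 15], [-10, 11, -8, 0, 0, 0, 15], [-20, 22, 0, 0, 0, 0, 15], [-25, 27, 0, 0, 0, 0, 15], [-25, 27, 0, 0, 0, 0, 15], [-25, 27, 0, 0, 0, 0, 15]]
  ]
}}

```text
time_s: 5.35
eef_pos: [0.5697, 0.208, 0.1231]
eef_rot: [0.0, -0.0, 1.0, 0.0]
wrist_force: [0.9, -0.5, -0.9]
opening: 0.344
grasp_force: 59.3
```

Call:
{"method": "jog_arm", "body": {
  "series": [
    [[-25, 27, 0, 0, 0, 0, 15], [-20, 22, 0, 0, 0, 0, 15], [-14, 15, 0, 0, 0, 0, 15], [-6, 6, 0, 0, 0, 0, 15], [-2, 2, 0, 0, 0, 0, 15], [0, 0, 0, 0, 0, 0, 15], [0, 0, 0, 0, 0, 0, 15], [0, 0, 0, 0, 0, 0, 15], [0, 0, 0, 0, 0, 0, 15], [0, 0, 0, 0, 0, 0, 15]]
  ]
}}

```text
time_s: 6.35
eef_pos: [0.6357, 0.2786, 0.1225]
eef_rot: [0.0, 0.0, 1.0, -0.0]
wrist_force: [0.4, 0.2, -1.7]
opening: 0.341
grasp_force: 59.3
```

```bash
python3 d.py 636.4 279.5 72 90; python3 -c "
from h import *
c=shot('wrist','w2.png')
P=cloud(c)
# bottle points
b=P[(np.hypot(P[...,0]-.636,P[...,1]-.28)<.035)&(P[...,2]>.03)&(c['z_map']>0)]
print(b.min(0),b.max(0))"
```

```text
t 6.35 pos [635.7 278.6 122.5] psi 89.99
shift now-axes [-0.7  0.9 50.5] shift target-axes [-0.7  0.9 50.5] turn [-0.      0.     -0.0001]
[0.61494343 0.24501544 0.05864084] [0.655648   0.31493582 0.22078071]
```

View pics/w2.png

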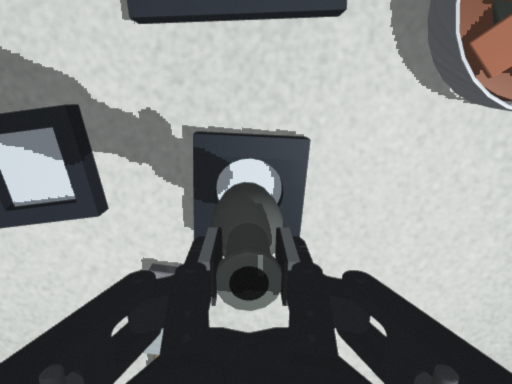

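The bottle is held by the neck over its cradle, with the recess visible behind it at (249,180). I'll lower it.

Call:
{"method": "jog_arm", "body": {
  "series": [
    [[-1, 1, 15, 0, 0, 0, 15], [0, 0, 17, 0, 0, 0, 15], [0, 0, 10, 0, 0, 0, 15], [0, 0, 4, 0, 0, 0, 15], [0, 0, 2, 0, 0, 0, 15], [0, 0, 1, 0, 0, 0, 15], [0, 0, 1, 0, 0, 0, 15], [0, 0, 1, 0, 0, 0, 15], [0, 0, 0, 0, 0, 0, 15], [0, 0, 0, 0, 0, 0, 15]]
  ]
}}

```text
time_s: 7.4
eef_pos: [0.6369, 0.2799, 0.0716]
eef_rot: [0.0, -0.0, 1.0, 0.0]
wrist_force: [0.3, -0.0, -1.2]
opening: 0.346
grasp_force: 59.3
```

Call:
{"method": "jog_arm", "body": {
  "series": [
    [[0, 0, 0.5, 0, 0, 0, 15], [0, 0, 0.5, 0, 0, 0, 15], [0, 0, 0.5, 0, 0, 0, 15], [0, 0, 0, 0, 0, 0, 15], [0, 0, 0, 0, 0, 0, 15], [0, 0, 0, 0, 0, 0, 15], [0, 0, 0, 0, 0, 0, 15], [0, 0, 0, 0, 0, 0, 15], [0, 0, 0, 0, 0, 0, 15], [0, 0, 0, 0, 0, 0, 15]]
  ]
}}

```text
time_s: 8.4
eef_pos: [0.6374, 0.2799, 0.0707]
eef_rot: [0.001, -0.0, 1.0, 0.0]
wrist_force: [0.0, -0.6, 6.1]
opening: 0.35
grasp_force: 59.5
```

The bottle is resting on the floor. I'll release it and rise.

Call:
{"method": "jog_arm", "body": {
  "series": [
    [[0, 0, 0, 0, 0, 0, 30], [0, 0, 0, 0, 0, 0, 40], [0, 0, 0, 0, 0, 0, 55], [0, 0, 0, 0, 0, 0, 55], [0, 0, -5, 0, 0, 0, 55], [0, 0, -15, 0, 0, 0, 55], [0, 0, -25, 0, 0, 0, 55], [0, 0, -25, 0, 0, 0, 55], [0, 0, -25, 0, 0, 0, 55], [10, -20, -10, 0, 0, 0, 55]]
  ]
}}

```text
time_s: 9.4
eef_pos: [0.6291, 0.2619, 0.18]
eef_rot: [0.004, -0.001, 1.0, 0.001]
wrist_force: [0.9, 0.6, 0.1]
opening: 0.645
grasp_force: 0.0
```

```bash
python3 d.py 452 -96.5 120 100.8; python3 - <<'E'
from h import *
c=shot('wrist');P=cloud(c)
b=P[(np.hypot(P[...,0]-.636,P[...,1]-.28)<.04)&(P[...,2]>.095)&(P[...,2]<.110)&(c['z_map']>0)]
print(len(b),b.mean(0),b.min(0),b.max(0))
E
```

```text
t 9.4 pos [629.1 261.9 180. ] psi 90.12
shift now-axes [ 178.3 -358.1   57.9] shift target-axes [ 241.2 -318.9   60. ] turn [ 0.0017  0.0075 -0.1863]
1068 [0.6402434  0.27925544 0.10125606] [0.62538602 0.26444547 0.09664437] [0.65663585 0.29428038 0.10343864]
```

The bottle's rim centre is at (641,279) with its top at 0.103, so it is seated and upright. Next is the handle.

Call:
{"method": "jog_arm", "body": {
  "series": [
    [[15, -30, 0, 0, 0, 0, 70], [20, -41, 0, 0, 0, 0, 70], [20, -41, 0, 0, 0, 0, 70], [20, -41, 0, 0, 0, 0, 70], [20, -41, 0, 0, 0, 0, 70], [20, -41, 0, 0, 0, 0, 70], [20, -41, 0, 0, 0, 0, 70], [20, -40, 0, 0, 0, 0, 70], [15, -28, 0, 0, 0, 0, 70], [6, -12, 0, 0, 0, 0, 70]]
  ]
}}

```text
time_s: 10.45
eef_pos: [0.4501, -0.0983, 0.1758]
eef_rot: [0.001, 0.001, 1.0, -0.001]
wrist_force: [-0.7, 0.5, -0.4]
opening: 0.819
grasp_force: 0.0
```

Call:
{"method": "jog_arm", "body": {
  "series": [
    [[0, 0, 10, 0, 0, -0.09, 60], [0, 0, 20, 0, 0, -0.096, 60], [0, 0, 20, 0, 0, 0, 60], [0, 0, 10, 0, 0, 0, 60], [0, 0, 0, 0, 0, 0, 60], [0, 0, 0, 0, 0, 0, 60], [0, 0, 0, 0, 0, 0, 60], [0, 0, 0, 0, 0, 0, 60], [0, 0, 0, 0, 0, 0, 60], [0, 0, 0, 0, 0, 0, 60]]
  ]
}}

```text
time_s: 11.45
eef_pos: [0.4511, -0.0962, 0.1152]
eef_rot: [0.0, -0.093, 0.996, -0.0]
wrist_force: [-0.7, -0.2, 0.3]
opening: 0.703
grasp_force: 0.0
```

```bash
python3 d.py 452 -96.5 10 100.8; python3 - <<'E'
from h import *
c=shot('wrist','w3.png');P=cloud(c);f=c['frame'].astype(int)
m=(f[...,2]-f[...,0]>50)&(P[...,2]>.005)&(P[...,2]<.04)&(abs(P[...,0]-.45)<.1)&(abs(P[...,1]+.096)<.06)
print(m.sum())
q=P[m][:,:2]*1000;print(cv2.minAreaRect(q.astype(np.float32)),P[m][:,2].max())
q=P[m&(P[...,2]>.029)][:,:2]*1000;print(cv2.minAreaRect(q.astype(np.float32)))
E
```

```text
t 11.45 pos [451.1 -96.2 115.2] psi 100.67
shift now-axes [ -0.8  -0.4 105.2] shift target-axes [ -0.9  -0.4 105.2] turn [-0.0004  0.0005 -0.0023]
3935
((454.3932800292969, -96.52670288085938), (119.31218719482422, 26.46940803527832), 10.788933753967285) 0.03636971344728593
((453.6116638183594, -96.67353820800781), (56.61404037475586, 26.280485153198242), 11.307917594909668)
```

View pics/w3.png

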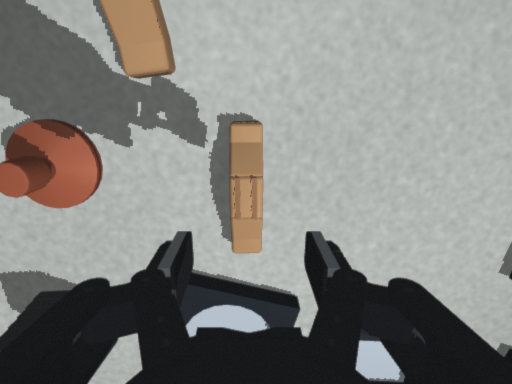

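The handle is centred between the fingers at (247,187), 119 mm long, at (454,-96.6) with a yaw of 10.8°. I'll descend and grip.

Call:
{"method": "jog_arm", "body": {
  "series": [
    [[-3, 0, 20, 0, 0, 0, 60], [0, 0, 25, 0, 0, 0, 60], [0, 0, 25, 0, 0, 0, 60], [0, 0, 20, 0, 0, 0, 60], [0, 0, 12, 0, 0, 0, 60], [0, 0, 0, 0, 0, 0, 40], [0, 0, 0, 0, 0, 0, 20], [0, 0, 0, 0, 0, 0, 20], [0, 0, 0, 0, 0, 0, 20], [0, 0, 0, 0, 0, 0, 20]]
  ]
}}

```text
time_s: 12.5
eef_pos: [0.4546, -0.0959, 0.0138]
eef_rot: [0.001, -0.093, 0.996, -0.001]
wrist_force: [-1.0, 0.2, 4.7]
opening: 0.317
grasp_force: 59.7
```

```bash
python3 d.py 455.2 269.6 120 181.9
```

```text
t 12.5 pos [454.6 -95.9  13.8] psi 100.67
shift now-axes [ -68.4  359.  -106.6] shift target-axes [-365.3  -12.7 -106.2] turn [-2.1000e-03  4.0000e-04 -1.4177e+00]
```

Call:
{"method": "jog_arm", "body": {
  "series": [
    [[0, 0, -5, 0, 0, 0, 20], [0, 0, -15, 0, 0, 0, 20], [0, 0, -20, 0, 0, -0.1, 20], [0, 0, -20, 0, 0, -0.14, 20], [0, 0, -10, 0, 0, -0.14, 20], [0, 0, 0, 0, 0, -0.14, 20], [0, 0, 0, 0, 0, -0.14, 20], [0, 0, 0, 0, 0, -0.14, 20], [0, 0, 0, 0, 0, -0.14, 20], [0, 0, 0, 0, 0, -0.14, 20]]
  ]
}}

```text
time_s: 13.5
eef_pos: [0.4654, -0.0674, 0.0814]
eef_rot: [-0.022, -0.573, 0.819, -0.016]
wrist_force: [1.2, 0.4, -0.5]
opening: 0.316
grasp_force: 59.2
```

Call:
{"method": "jog_arm", "body": {
  "series": [
    [[0, 0, 0, 0, 0, -0.14, 20], [0, 0, 0, 0, 0, -0.14, 20], [0, 0, 0, 0, 0, -0.06, 20], [-15, 0, 0, 0, 0, 0, 20], [-30, 0, 0, 0, 0, 0, 20], [-40, 0, 0, 0, 0, 0, 20], [-40, -3, 0, 0, 0, 0, 20], [-40, -3, 0, 0, 0, 0, 20], [-40, -3, 0, 0, 0, 0, 20], [-40, -3, 0, 0, 0, 0, 20]]
  ]
}}

```text
time_s: 14.5
eef_pos: [0.5109, 0.2318, 0.0345]
eef_rot: [-0.063, -0.674, 0.735, -0.047]
wrist_force: [1.5, -1.0, -1.3]
opening: 0.315
grasp_force: 60.1
```

```bash
python3 d.py 455.2 269.6 22 181.9
```

```text
t 14.5 pos [510.9 231.8  34.5] psi 175.01
shift now-axes [-34.5  58.6   8.2] shift target-axes [-39.7  54.4  12.5] turn [ 0.025  -0.1544 -0.1189]
```

```bash
python3 - <<'E'
from h import *
o=ctrl.get_obs();print(o['q'].round(3),o['eef_pos'],o['dq'].round(3))
c=shot('wrist','w4.png')
E
```

```text
[ 0.294  0.467  1.688 -0.158  1.064 -2.679] [0.5109186  0.23175399 0.03451076] [ 0.642  0.532 -0.613  0.128  0.138  0.579]
```

View pics/w4.png

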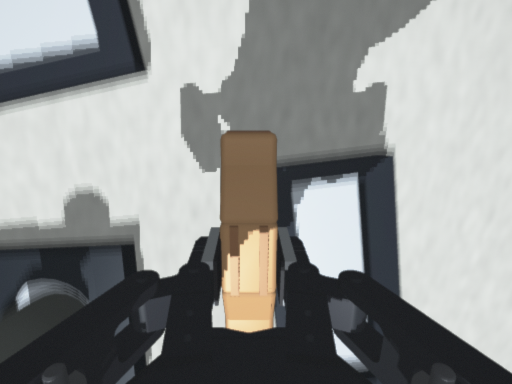

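The handle is still held, but the tool has drifted off vertical by about 0.16 rad and sits low. I'll lift first, level it, then check.

Call:
{"method": "jog_arm", "body": {
  "series": [
    [[0, 0, -20, 0, 0, 0, 20], [0, 0, -30, 0, 0, 0, 20], [0, 0, -20, 0, 0, 0, 20], [0, 0, 0, 0, 0, 0, 20], [0, 0, 0, 0, 0, 0, 20], [0, 0, 0, 0, 0, 0, 20], [0, 0, 0, 0, 0, 0, 20], [0, 0, 0, 0, 0, 0, 20], [0, 0, 0, 0, 0, 0, 20], [0, 0, 0, 0, 0, 0, 20]]
  ]
}}

```text
time_s: 15.55
eef_pos: [0.5107, 0.2418, 0.101]
eef_rot: [-0.064, -0.674, 0.735, -0.044]
wrist_force: [-0.7, 0.2, -1.3]
opening: 0.318
grasp_force: 61.0
```

```bash
python3 d.py 455.2 269.6 22 181.9;python3 -c "
from h import *
print(ctrl.get_obs()['q'].round(3))"
```

```text
t 15.55 pos [510.7 241.8 101. ] psi 174.97
shift now-axes [-34.9  56.   75.7] shift target-axes [-29.7  54.5  79. ] turn [ 0.0299 -0.1525 -0.1191]
[ 0.309  0.378  1.652 -0.144  1.194 -2.688]
```

Call:
{"method": "jog_arm", "body": {
  "series": [
    [[0, 0, 0, 0.01, -0.05, -0.04, 20], [0, 0, 0, 0.01, -0.05, -0.04, 20], [0, 0, 0, 0.01, -0.05, -0.04, 20], [0, 0, 0, 0, 0, 0, 20], [0, 0, 0, 0, 0, 0, 20], [0, 0, 0, 0, 0, 0, 20], [0, 0, 0, 0, 0, 0, 20], [0, 0, 0, 0, 0, 0, 20], [0, 0, 0, 0, 0, 0, 20], [0, 0, 0, 0, 0, 0, 20]]
  ]
}}

```text
time_s: 16.55
eef_pos: [0.5107, 0.242, 0.1013]
eef_rot: [0.001, 0.719, -0.695, 0.001]
wrist_force: [0.1, -0.6, -2.3]
opening: 0.314
grasp_force: 61.0
```

```bash
python3 d.py 455.2 269.6 22 181.9;python3 -c "
from h import *
print(ctrl.get_obs()['q'].round(3))"
```

```text
t 16.55 pos [510.7 242.  101.3] psi -178.03
shift now-axes [-29.7  54.6  79.2] shift target-axes [-29.4  54.6  79.3] turn [-0.0003 -0.0025  0.0013]
[ 0.234  0.311  1.733 -0.003  1.098 -2.941]
```

Call:
{"method": "jog_arm", "body": {
  "series": [
    [[-10, 18, 0, 0, 0, 0, 20], [-10, 18, 0, 0, 0, 0, 20], [-7, 13, 0, 0, 0, 0, 20], [-2.5, 5.5, 0, 0, 0, 0, 20], [0, 0, 15, 0, 0, 0, 20], [0, 0, 20, 0, 0, 0, 20], [0, 0, 10, 0, 0, 0, 20], [0, 0, 0, 0, 0, 0, 20], [0, 0, 0, 0, 0, 0, 20], [0, 0, 0, 0, 0, 0, 20]]
  ]
}}

```text
time_s: 17.55
eef_pos: [0.4562, 0.2696, 0.0571]
eef_rot: [-0.0, 0.719, -0.695, 0.001]
wrist_force: [0.2, -0.0, -0.2]
opening: 0.313
grasp_force: 61.0
```

```bash
python3 d.py 455.2 269.6 22 181.9;python3 - <<'E'
from h import *
c=shot('wrist','w5.png');P=cloud(c);f=c['frame'].astype(int)
m=(f[...,2]-f[...,0]>40)&(P[...,2]>.03)&(P[...,2]<.1)&(abs(P[...,0]-.455)<.06)&(abs(P[...,1]-.27)<.1)
q=P[m];print(m.sum(),q.min(0),q.max(0),cv2.minAreaRect((q[:,:2]*1000).astype(np.float32)))
E
```

```text
t 17.55 pos [456.2 269.6  57.1] psi -178.04
shift now-axes [-0.1  1.1 35.1] shift target-axes [-0.1  1.  35.1] turn [-0.0019 -0.002   0.001 ]
10399 [0.44163785 0.21070051 0.0574009 ] [0.47222326 0.32340778 0.08103112] ((456.9082946777344, 267.19427490234375), (27.494449615478516, 112.39746856689453), 1.8815281391143799)
```

View pics/w5.png

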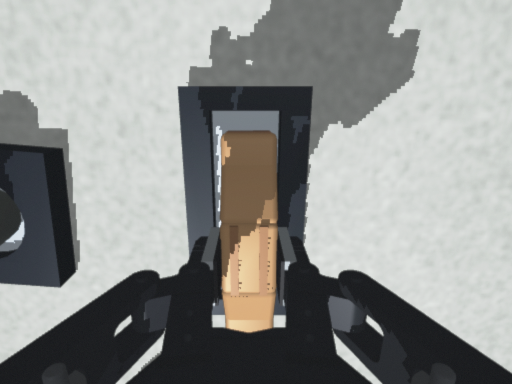

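The handle hangs level over the slot, aligned to about 1–2 mm, with the slot edges at columns 213 and 280. I'll lower it.

Call:
{"method": "jog_arm", "body": {
  "series": [
    [[0, 1, 12, 0, 0, 0, 20], [0, 0, 12, 0, 0, 0, 20], [0, 0, 6, 0, 0, 0, 20], [0, 0, 2, 0, 0, 0, 20], [0, 0, 1, 0, 0, 0, 20], [0, 0, 1, 0, 0, 0, 20], [0, 0, 1, 0, 0, 0, 20], [0, 0, 0, 0, 0, 0, 20], [0, 0, 0, 0, 0, 0, 20], [0, 0, 0, 0, 0, 0, 20]]
  ]
}}

```text
time_s: 18.6
eef_pos: [0.454, 0.2701, 0.0219]
eef_rot: [0.001, 0.719, -0.695, 0.0]
wrist_force: [-5.6, 3.4, 9.6]
opening: 0.314
grasp_force: 62.8
```

Call:
{"method": "jog_arm", "body": {
  "series": [
    [[0, 0, 0, 0, 0, 0, 30], [0, 0, 0, 0, 0, 0, 38], [0, 0, 0, 0, 0, 0, 45], [0, 0, 0, 0, 0, 0, 45], [0, 0, -5, 0, 0, 0, 45], [0, 0, -15, 0, 0, 0, 45], [0, 0, -25, 0, 0, 0, 45], [0, 0, -25, 0, 0, 0, 45], [0, 0, -30, 0, 0, 0, 45], [0, 0, -20, 0, 0, 0, 45]]
  ]
}}

```text
time_s: 19.6
eef_pos: [0.4554, 0.2699, 0.1448]
eef_rot: [-0.001, 0.719, -0.695, 0.002]
wrist_force: [0.6, -0.2, 0.2]
opening: 0.524
grasp_force: 0.0
```

```bash
python3 d.py 623 -256.5 150 104;python3 - <<'E'
from h import *
c=shot('wrist');P=cloud(c);f=c['frame'].astype(int)
m=(f[...,2]-f[...,0]>40)&(P[...,2]>.01)&(P[...,2]<.1)&(abs(P[...,0]-.455)<.06)&(abs(P[...,1]-.27)<.1)
q=P[m];print(m.sum(),q.min(0),q.max(0),cv2.minAreaRect((q[:,:2]*1000).astype(np.float32)))
E
```

```text
t 19.6 pos [455.4 269.9 144.8] psi -178.03
shift now-axes [ 531.9 -149.5   -3.9] shift target-axes [ -35.3 -551.4   -5.2] turn [-0.0043  0.0016  1.3608]
3606 [0.43975986 0.21045662 0.01010761] [0.46945316 0.33853636 0.04465182] ((454.46990966796875, 274.460693359375), (27.319751739501953, 127.58558654785156), 1.5203521251678467)
```

The handle is seated: top at about 42 mm, centred within 2 mm, yaw 1.5°. Next is the weight. I'll turn back slowly first.

Call:
{"method": "jog_arm", "body": {
  "series": [
    [[0, 0, 0, 0, 0, 0.06, 70], [0, 0, 0, 0, 0, 0.1, 70], [0, 0, 0, 0, 0, 0.1, 70], [0, 0, 0, 0, 0, 0.1, 70], [0, 0, 0, 0, 0, 0.1, 70], [0, 0, 0, 0, 0, 0.1, 70], [0, 0, 0, 0, 0, 0.1, 70], [0, 0, 0, 0, 0, 0.1, 70], [0, 0, 0, 0, 0, 0.1, 70], [0, 0, 0, 0, 0, 0.1, 70]]
  ]
}}

```text
time_s: 20.65
eef_pos: [0.4544, 0.2696, 0.142]
eef_rot: [0.0, -0.315, 0.949, -0.001]
wrist_force: [-0.8, -1.0, -0.1]
opening: 0.821
grasp_force: 0.0
```

Call:
{"method": "jog_arm", "body": {
  "series": [
    [[0, 0, 0, 0, 0, 0.1, 70], [0, 0, 0, 0, 0, 0.1, 70], [0, 0, 0, 0, 0, 0.1, 70], [0, 0, 0, 0, 0, 0.1, 70], [0, 0, 0, 0, 0, 0, 70], [0, -20, -5, 0, 0, 0, 70], [-2, -35, -5, 0, 0, 0, 70], [-3, -40, -5, 0, 0, 0, 70], [-3, -40, -5, 0, 0, 0, 70], [-3, -40, 0, 0, 0, 0, 70]]
  ]
}}

```text
time_s: 21.65
eef_pos: [0.5083, 0.1011, 0.163]
eef_rot: [0.001, -0.124, 0.992, -0.001]
wrist_force: [0.8, -0.2, -0.6]
opening: 0.817
grasp_force: 0.0
```

```bash
python3 d.py 623 -256.5 160 104
```

```text
t 21.65 pos [508.3 101.1 163. ] psi 104.25
shift now-axes [ -23.2 -374.8    4.2] shift target-axes [ -24.8 -374.7    3. ] turn [-0.003   0.0021  0.0043]
```

Call:
{"method": "jog_arm", "body": {
  "series": [
    [[-3, -42, 0, 0, 0, 0, 75], [-3, -42, 0, 0, 0, 0, 75], [-3, -42, 0, 0, 0, 0, 75], [-3, -42, 0, 0, 0, 0, 75], [-3, -42, 0, 0, 0, 0, 75], [-3, -42, 0, 0, 0, 0, 75], [-2, -40, 0, 0, 0, 0, 75], [-2, -40, 0, 0, 0, 0, 75], [-1, -25, 0, 0, 0, 0, 75], [0, -12, 0, 0, 0, 0, 75]]
  ]
}}

```text
time_s: 22.65
eef_pos: [0.6194, -0.2525, 0.1627]
eef_rot: [0.0, -0.122, 0.992, -0.002]
wrist_force: [-0.6, -0.2, 0.9]
opening: 0.877
grasp_force: 0.0
```

```bash
python3 d.py 623 -256.5 50 104;python3 - <<'E'
from h import *
c=shot('wrist','w6.png');P=cloud(c)
m=(P[...,2]>.068)&(P[...,2]<.078)&(np.hypot(P[...,0]-.623,P[...,1]+.256)<.05)&(c['z_map']>0)
q=P[m];print(m.sum(),cv2.minAreaRect((q[:,:2]*1000).astype(np.float32)))
E
```

```text
t 22.65 pos [ 619.4 -252.5  162.7] psi 104.06
shift now-axes [ -2.5  -4.4 112.7] shift target-axes [ -2.5  -4.8 112.7] turn [-0.0031  0.0001  0.001 ]
2490 ((628.0230102539062, -258.1716003417969), (44.167869567871094, 43.9705810546875), 13.97767448425293)
```

View pics/w6.png

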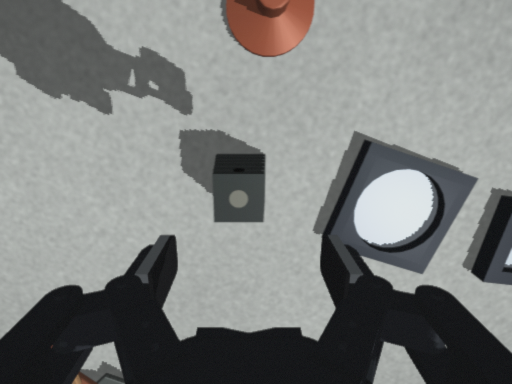

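The weight's top is seen at (239,190) between the fingers: 44×44 mm, yaw 14.0°, which matches the tool. I'll descend.

Call:
{"method": "jog_arm", "body": {
  "series": [
    [[-4, -4.5, 15, 0, 0, 0, 75], [0, 0, 25, 0, 0, 0, 75], [0, 0, 30, 0, 0, 0, 75], [0, 0, 30, 0, 0, 0, 75], [0, 0, 24, 0, 0, 0, 75], [0, 0, 10, 0, 0, 0, 75], [0, 0, 0, 0, 0, 0, 60], [0, 0, 0, 0, 0, 0, 40], [0, 0, 0, 0, 0, 0, 35], [0, 0, 0, 0, 0, 0, 35]]
  ]
}}

```text
time_s: 23.7
eef_pos: [0.625, -0.2538, 0.0298]
eef_rot: [0.001, -0.122, 0.992, -0.002]
wrist_force: [0.8, 0.3, -0.3]
opening: 0.54
grasp_force: 61.8
```

```bash
python3 d.py 616.4 85.6 120 97.2
```

```text
t 23.7 pos [ 625.  -253.8   29.8] psi 104.05
shift now-axes [-74.2 331.  -91.3] shift target-axes [-34.  337.8 -90.2] turn [-0.0036  0.0015  0.1196]
```

Call:
{"method": "jog_arm", "body": {
  "series": [
    [[0, 0, -5, 0, 0, 0, 35], [0, 0, -15, 0, 0, 0, 35], [0, 0, -20, 0, 0, 0.06, 35], [0, 0, -20, 0, 0, 0.06, 35], [0, 0, -15, 0, 0, 0, 35], [0, 0, -5, 0, 0, 0, 35], [-1, 15, 0, 0, 0, 0, 35], [-3, 25, 0, 0, 0, 0, 35], [-4, 35, 0, 0, 0, 0, 35], [-4, 38, 0, 0, 0, 0, 35]]
  ]
}}

```text
time_s: 24.7
eef_pos: [0.6207, -0.1378, 0.1067]
eef_rot: [-0.001, -0.062, 0.998, -0.0]
wrist_force: [0.3, 0.3, -3.2]
opening: 0.542
grasp_force: 61.9
```

Call:
{"method": "jog_arm", "body": {
  "series": [
    [[-4, 38, 0, 0, 0, 0, 35], [-4, 38, 0, 0, 0, 0, 35], [-4, 38, 0, 0, 0, 0, 35], [-4, 38, 0, 0, 0, 0, 35], [-3, 32, 0, 0, 0, 0, 35], [-2, 22, 0, 0, 0, 0, 35], [-1, 12, 0, 0, 0, 0, 35], [0, 5, 0, 0, 0, 0, 35], [0, 0, 0, 0, 0, 0, 35], [0, 0, 0, 0, 0, 0, 35]]
  ]
}}

```text
time_s: 25.7
eef_pos: [0.616, 0.0833, 0.1075]
eef_rot: [-0.0, -0.062, 0.998, -0.001]
wrist_force: [0.2, -0.5, -1.9]
opening: 0.542
grasp_force: 62.0
```

```bash
python3 d.py 616.4 85.6 39 97.2; python3 - <<'E'
from h import *
o=ctrl.get_obs()['eef_pos']
c=shot('wrist','w7.png');P=cloud(c)
m=(P[...,2]>o[2]+.034)&(P[...,2]<o[2]+.05)&(np.hypot(P[...,0]-o[0],P[...,1]-o[1])<.04)&(c['z_map']>0)
q=P[m];print(m.sum(),cv2.minAreaRect((q[:,:2]*1000).astype(np.float32)),np.median(q[:,2]))
E
```

```text
t 25.7 pos [616.   83.3 107.5] psi 97.13
shift now-axes [-0.7  2.4 68.5] shift target-axes [-0.7  2.2 68.5] turn [-0.0027 -0.0002 -0.0013]
11118 ((616.6329956054688, 82.93612670898438), (41.56592559814453, 78.84344482421875), 3.5934741497039795) 0.1492792206585537
```

View pics/w7.png

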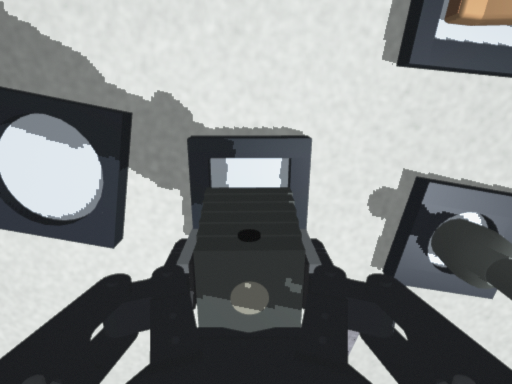

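The weight hangs square over the recess at (249,173). The bottle still stands in its cradle at the right. I'll lower it.

Call:
{"method": "jog_arm", "body": {
  "series": [
    [[0, 1.5, 15, 0, 0, 0, 35], [0, 1, 20, 0, 0, 0, 35], [0, 0, 18, 0, 0, 0, 35], [0, 0, 9, 0, 0, 0, 35], [0, 0, 4, 0, 0, 0, 35], [0, 0, 2, 0, 0, 0, 35], [0, 0, 1, 0, 0, 0, 35], [0, 0, 0.5, 0, 0, 0, 35], [0, 0, 0.5, 0, 0, 0, 35], [0, 0, 0, 0, 0, 0, 35]]
  ]
}}

```text
time_s: 26.75
eef_pos: [0.6161, 0.0866, 0.0382]
eef_rot: [0.001, -0.063, 0.998, -0.001]
wrist_force: [0.4, 0.4, -1.2]
opening: 0.541
grasp_force: 62.0
```

Call:
{"method": "jog_arm", "body": {
  "series": [
    [[0, 0, 0.5, 0, 0, 0, 35], [0, 0, 0.5, 0, 0, 0, 35], [0, 0, 0.5, 0, 0, 0, 35], [0, 0, 0, 0, 0, 0, 35], [0, 0, 0, 0, 0, 0, 35], [0, 0, 0, 0, 0, 0, 35], [0, 0, 0, 0, 0, 0, 35], [0, 0, 0, 0, 0, 0, 35], [0, 0, 0, 0, 0, 0, 35], [0, 0, 0, 0, 0, 0, 35]]
  ]
}}

```text
time_s: 27.75
eef_pos: [0.6162, 0.0865, 0.0377]
eef_rot: [0.001, -0.063, 0.998, -0.001]
wrist_force: [-3.3, -0.3, 7.3]
opening: 0.54
grasp_force: 62.6
```

Touching down. I'll release, rise and go to the lid.

Call:
{"method": "jog_arm", "body": {
  "series": [
    [[0, 0, 0, 0, 0, 0, 50], [0, 0, 0, 0, 0, 0, 60], [0, 0, 0, 0, 0, 0, 72], [0, 0, 0, 0, 0, 0, 72], [0, 0, -5, 0, 0, 0, 72], [0, 0, -15, 0, 0, 0, 72], [0, 0, -25, 0, 0, 0, 72], [0, 0, -30, 0, 0, 0, 72], [0, 0, -30, 0, 0, 0, 72], [0, 0, -25, 0, 0, 0, 72]]
  ]
}}

```text
time_s: 28.75
eef_pos: [0.6165, 0.0869, 0.1697]
eef_rot: [0.002, -0.063, 0.998, -0.001]
wrist_force: [0.4, -0.4, -1.1]
opening: 0.839
grasp_force: 0.0
```

```bash
python3 d.py 462 -269 167 97.1; python3 - <<'E'
from h import *
c=shot('wrist');P=cloud(c)
m=(P[...,2]>.076)&(P[...,2]<.09)&(np.hypot(P[...,0]-.616,P[...,1]-.086)<.045)&(c['z_map']>0)
q=P[m];print(m.sum(),cv2.minAreaRect((q[:,:2]*1000).astype(np.float32)),np.median(q[:,2]))
E
```

```text
t 28.75 pos [616.5  86.9 169.7] psi 97.17
shift now-axes [ 197.7 -333.8    3. ] shift target-axes [ 197.3 -334.     2.7] turn [-0.0029  0.0031  0.0013]
2568 ((619.9952392578125, 87.63764953613281), (44.403900146484375, 43.969322204589844), 7.250966548919678) 0.07934843012122776
```

The weight is seated: top at 79 mm, about 4 mm off centre, yaw 7.25°.

Call:
{"method": "jog_arm", "body": {
  "series": [
    [[12, -20, 0, 0, 0, 0, 60], [20, -33, 0, 0, 0, 0, 60], [22, -38, 0, 0, 0, 0, 60], [22, -38, 0, 0, 0, 0, 60], [22, -38, 0, 0, 0, 0, 60], [22, -38, 0, 0, 0, 0, 60], [22, -38, 0, 0, 0, 0, 60], [22, -38, 0, 0, 0, 0, 60], [20, -32, 0, 0, 0, 0, 60], [12, -20, 0, 0, 0, 0, 60]]
  ]
}}

```text
time_s: 29.8
eef_pos: [0.4618, -0.2707, 0.1682]
eef_rot: [0.001, -0.061, 0.998, -0.002]
wrist_force: [0.3, -0.2, 0.0]
opening: 0.701
grasp_force: 0.0
```

Call:
{"method": "jog_arm", "body": {
  "series": [
    [[0, 0, 15, 0, 0, 0, 55], [0, 0, 25, 0, 0, 0, 55], [0, 0, 20, 0, 0, 0, 55], [0, 0, 0, 0, 0, 0, 55], [0, 0, 0, 0, 0, 0, 55], [0, 0, 0, 0, 0, 0, 55], [0, 0, 0, 0, 0, 0, 55], [0, 0, 0, 0, 0, 0, 55], [0, 0, 0, 0, 0, 0, 55], [0, 0, 0, 0, 0, 0, 55]]
  ]
}}

```text
time_s: 30.8
eef_pos: [0.463, -0.2682, 0.1073]
eef_rot: [0.0, -0.063, 0.998, -0.001]
wrist_force: [-0.2, -0.2, 0.7]
opening: 0.648
grasp_force: 0.0
```

```bash
python3 d.py 462 -269 27 97.1; python3 - <<'E'
from h import *
c=shot('wrist','w8.png');P=cloud(c)
m=(P[...,2]>.052)&(P[...,2]<.065)&(np.hypot(P[...,0]-.462,P[...,1]+.269)<.03)&(c['z_map']>0)
q=P[m];print(m.sum(),q.mean(0),cv2.minAreaRect((q[:,:2]*1000).astype(np.float32)))
E
```

```text
t 30.8 pos [ 463.  -268.2  107.3] psi 97.17
shift now-axes [ 1.1 -0.4 80.3] shift target-axes [ 1.  -0.7 80.3] turn [-0.0027  0.0004  0.0012]
1061 [ 0.46397896 -0.27013143  0.0559462 ] ((464.84661865234375, -270.360595703125), (26.388656616210938, 27.249359130859375), 48.395347595214844)
```

View pics/w8.png

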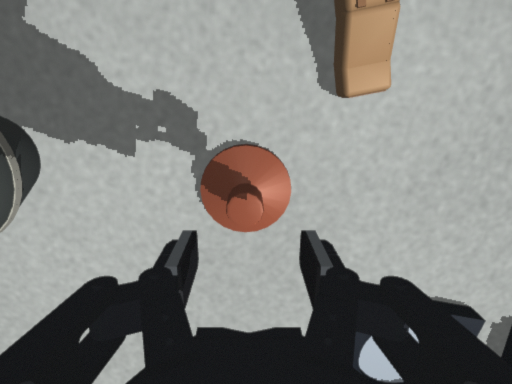

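The knob at (246,208) is centred between the fingers. I'll descend and grip.

Call:
{"method": "jog_arm", "body": {
  "series": [
    [[0, -1.5, 15, 0, 0, 0, 55], [0, 0, 25, 0, 0, 0, 55], [0, 0, 25, 0, 0, 0, 55], [0, 0, 15, 0, 0, 0, 55], [0, 0, 0, 0, 0, 0, 55], [0, 0, 0, 0, 0, 0, 35], [0, 0, 0, 0, 0, 0, 20], [0, 0, 0, 0, 0, 0, 20], [0, 0, 0, 0, 0, 0, 20], [0, 0, 0, 0, 0, 0, 20]]
  ]
}}

```text
time_s: 31.85
eef_pos: [0.4639, -0.2706, 0.0283]
eef_rot: [0.001, -0.062, 0.998, -0.002]
wrist_force: [0.4, 0.0, 6.4]
opening: 0.305
grasp_force: 59.6
```

```bash
python3 d.py 615.8 -85.5 100 97.1
```

```text
t 31.85 pos [ 463.9 -270.6   28.3] psi 97.17
shift now-axes [-173.9  164.4  -72.1] shift target-axes [-173.6  164.9  -71.7] turn [-0.0044  0.0019  0.0011]
```

Call:
{"method": "jog_arm", "body": {
  "series": [
    [[0, 0, -4, 0, 0, 0, 20], [0, 0, -10, 0, 0, 0, 20], [0, 0, -16, 0, 0, 0, 20], [0, 0, -16, 0, 0, 0, 20], [0, 0, -10, 0, 0, 0, 20], [0, 0, -4, 0, 0, 0, 20], [-10, 9, 0, 0, 0, 0, 20], [-18, 17, 0, 0, 0, 0, 20], [-22, 21, 0, 0, 0, 0, 20], [-25, 24, 0, 0, 0, 0, 20]]
  ]
}}

```text
time_s: 32.85
eef_pos: [0.5287, -0.1884, 0.0858]
eef_rot: [-0.0, -0.062, 0.998, -0.001]
wrist_force: [0.9, -0.2, -1.5]
opening: 0.302
grasp_force: 59.1
```

Call:
{"method": "jog_arm", "body": {
  "series": [
    [[-25, 24, 0, 0, 0, 0, 20], [-25, 24, 0, 0, 0, 0, 20], [-22, 20, 0, 0, 0, 0, 20], [-15, 14, 0, 0, 0, 0, 20], [-8, 8, 0, 0, 0, 0, 20], [-4, 3.5, 0, 0, 0, 0, 20], [0, 0, 0, 0, 0, 0, 20], [0, 0, 0, 0, 0, 0, 20], [0, 0, 0, 0, 0, 0, 20], [0, 0, 0, 0, 0, 0, 20]]
  ]
}}

```text
time_s: 33.85
eef_pos: [0.6148, -0.0856, 0.0867]
eef_rot: [0.0, -0.062, 0.998, -0.001]
wrist_force: [-0.2, 0.3, -1.8]
opening: 0.307
grasp_force: 59.2
```

```bash
python3 d.py 615.8 -85.5 37 97.1; python3 -c "
from h import *
shot('wrist','w9.png')"
```

```text
t 33.85 pos [614.8 -85.6  86.7] psi 97.1
shift now-axes [-1.   0.1 49.7] shift target-axes [-1.  -0.  49.7] turn [-0.0025  0.0001 -0.    ]
```

View pics/w9.png

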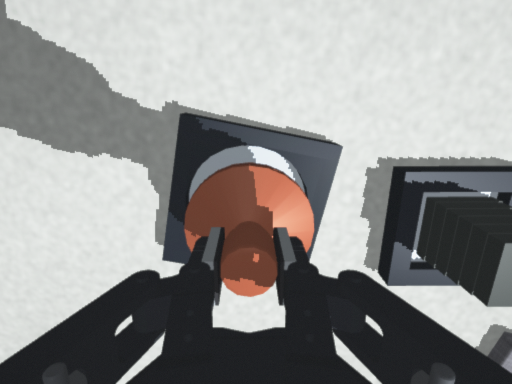

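The lid is held level over the round recess at (249,180). I'll lower it.

Call:
{"method": "jog_arm", "body": {
  "series": [
    [[-1, 0, 15, 0, 0, 0, 20], [0, 0, 15, 0, 0, 0, 20], [0, 0, 10, 0, 0, 0, 20], [0, 0, 5, 0, 0, 0, 20], [0, 0, 3, 0, 0, 0, 20], [0, 0, 1, 0, 0, 0, 20], [0, 0, 1, 0, 0, 0, 20], [0, 0, 0.5, 0, 0, 0, 20], [0, 0, 0, 0, 0, 0, 20], [0, 0, 0, 0, 0, 0, 20]]
  ]
}}

```text
time_s: 34.9
eef_pos: [0.6164, -0.0849, 0.0365]
eef_rot: [0.0, -0.063, 0.998, -0.001]
wrist_force: [0.2, 0.0, -1.3]
opening: 0.309
grasp_force: 59.2
```

Call:
{"method": "jog_arm", "body": {
  "series": [
    [[0, 0, 0.5, 0, 0, 0, 20], [0, 0, 0.5, 0, 0, 0, 20], [0, 0, 0.5, 0, 0, 0, 20], [0, 0, 0, 0, 0, 0, 20], [0, 0, 0, 0, 0, 0, 20], [0, 0, 0, 0, 0, 0, 20], [0, 0, 0, 0, 0, 0, 20], [0, 0, 0, 0, 0, 0, 20], [0, 0, 0, 0, 0, 0, 20], [0, 0, 0, 0, 0, 0, 20]]
  ]
}}

```text
time_s: 35.9
eef_pos: [0.6164, -0.0848, 0.0363]
eef_rot: [0.0, -0.063, 0.998, -0.001]
wrist_force: [-5.5, 1.2, 9.1]
opening: 0.309
grasp_force: 60.5
```

Call:
{"method": "jog_arm", "body": {
  "series": [
    [[0, 0, 0, 0, 0, 0, 32], [0, 0, 0, 0, 0, 0, 42], [0, 0, 0, 0, 0, 0, 52], [0, 0, 0, 0, 0, 0, 52], [0, 0, -5, 0, 0, 0, 52], [0, 0, -15, 0, 0, 0, 52], [0, 0, -25, 0, 0, 0, 52], [0, 0, -30, 0, 0, 0, 52], [0, 0, -30, 0, 0, 0, 52], [0, 0, -25, 0, 0, 0, 52]]
  ]
}}

```text
time_s: 36.9
eef_pos: [0.6168, -0.0847, 0.1681]
eef_rot: [0.002, -0.063, 0.998, -0.002]
wrist_force: [0.6, -0.9, -1.1]
opening: 0.608
grasp_force: 0.0
```

Call:
{"method": "jog_arm", "body": {
  "series": [
    [[12, -20, -10, 0, 0, 0, 52], [20, -30, 0, 0, 0, 0, 52], [22, -38, 0, 0, 0, 0, 52], [22, -38, 0, 0, 0, 0, 52], [22, -38, 0, 0, 0, 0, 52], [20, -32, 0, 0, 0, 0, 52], [12, -20, 0, 0, 0, 0, 52], [0, 0, 0, 0, 0, 0, 52], [0, 0, 0, 0, 0, 0, 52], [0, 0, 0, 0, 0, 0, 52]]
  ]
}}

```text
time_s: 37.9
eef_pos: [0.5145, -0.3141, 0.1757]
eef_rot: [0.0, -0.063, 0.998, -0.001]
wrist_force: [0.6, -0.3, 0.1]
opening: 0.61
grasp_force: 0.0
```

```bash
python3 - <<'E'
from h import *
c=shot('top','t2.png');P=cloud(c);z=P[...,2]
cv2.imwrite('pics/t2c.png',cv2.resize(c['frame'][90:230,50:450],None,fx=2,fy=2))
print(ctrl.get_obs()['wrist_force'])
for n,x,y,a,b in(('bottle',.6364,.2795,.095,.115),('weight',.6164,.0856,.072,.09),('lid',.6158,-.0853,.055,.08),('lid disc',.6158,-.0853,.022,.03),('handle',.4552,.2696,.036,.05)):
    m=(abs(P[...,0]-x)<.05)&(abs(P[...,1]-y)<.07)&(z>a)&(z<b)
    print(n,m.sum(),np.median(z[m]).round(4),z[m].max().round(4),rect(c,m,np.median(z[m])),'want',x,y)
for n,x,y,z0,z1 in(('pan',.4865,.503,.02,.1),('jar',.4589,-.4834,.1,.15)):
    m=(np.hypot(P[...,0]-x,P[...,1]-y)<.095)&(z>z0)&(z<z1);print(n,(P[m][:,:2].mean(0)*1000).round(1))
E
```

```text
[-0.04791293  0.02872349  0.08546999]
bottle 92 0.1026 0.1087 (array([637.5, 278.6,  29.4,  28.5]), 0.4) want 0.6364 0.2795
weight 238 0.0803 0.0873 (array([614.6,  87.7,  47.5,  44. ]), 7.4) want 0.6164 0.0856
lid 71 0.0648 0.0706 (array([611.8, -83.8,  26.8,  23.3]), -1.3) want 0.6158 -0.0853
lid disc 336 0.0241 0.03 (array([608.9, -88.5,  66. ,  64.2]), 88.9) want 0.6158 -0.0853
handle 195 0.0409 0.0498 (array([450.9, 271.1,  67.1,  26.5]), 88.9) want 0.4552 0.2696
pan [486.3 503.2]
jar [ 458.3 -484.2]
```

View pics/t2c.png

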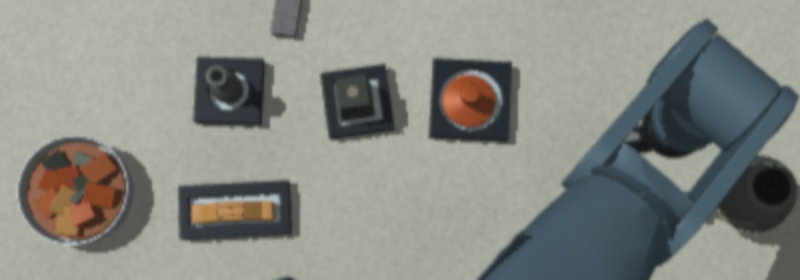

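All four finds sit in their recesses in the crop: bottle (230,90), weight (358,98), lid (470,100) and handle (235,210). They are within about 5 mm of centre at the right heights. The pan and jar have not moved, and the arm is clear.

```bash
python3 -c "
from bench import ctrl
print(ctrl.hand_in())"
```

```text
the job is handed in; nothing more can be done
None
```

All four finds are released in their matching cradles, each about 5 mm or less off centre and at the right height by the last camera check; the pan and jar had not moved, and the job was handed in at about 38 s, though the hand-in returned no verdict.

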